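# Hang the weaving former on the spring arm and aim the bench lamp at it

## Robot

A 6-joint arm with a two-finger parallel gripper is mounted at the origin on the work surface. World frame = base frame: x ahead of the robot, y to its left, z up, the work surface at z = 0. Lengths are in m, angles in rad, forces in N, time in s.
With the tool pointing down it reaches from about 0.3 to 0.775 m from the base axis. Payload 14.6 kg.
Tool frame: the origin (TCP) lies between the finger pads; the fingertips stand 22 mm ahead of it and the grasp point (between the pads) lies 3 mm ahead of it (ctrl.tip_reach is the distance from the TCP to the fingertips, in m); z points along the fingers, y is the direction in which the jaws open and shut (so a half turn about z gives the same grasp; the last joint's range is limited). The gripper opens to 94 mm and grips with 3 to 60 N. Pads are 16 mm wide; open, the fingers measure 119 mm over their backs; the gripper's body (75 mm by 177 mm) begins 78 mm behind the grasp point.
Start: joints at [-1.344, 0.3, 1.521, -0, 1.321, -0.067], TCP at [0.159, -0.526, 0.227] pointing down, gripper open.
Joint ranges: [-3.03, 3.03], [-0.79, 2.21], [0.23, 2.52], [-1.04, 4.18], [0, 3.07], [-2.55, 2.55]. Speed limits (rad/s): [2.22, 2.22, 2.57, 3.14, 3.14, 3.14].

## Interface

Orientations are given as [roll, pitch, yaw] about the fixed x, y, z axes, in that order (R = Rz(yaw) Ry(pitch) Rx(roll)).
In Python, from station import ctrl gives the robot as it stands. The module is installed in compiled form; this text tells all that it offers.
- The arm moves only by the shell command python3 -m creep 'ROWS' [OPENING] [FORCE]. ROWS is a JSON object of lists of equal length, an entry for each row: "xyz": the shift along the tool's x, y, z in mm, a list of three; "spin": the turn about the tool's z in rad. In form: {"xyz": [[tx, ty, tz], ...], "spin": [spin, ...]}. A call has 1 to 5 rows; each row shifts and turns the commanded pose from where the row before left it, along the tool's axes as they then stand; what a row does not reach is not made up. A row lasts 1/8 s, in which the tool goes at most 62.5 mm and 10.7 degrees, less where a joint would pass 70% of its speed; a pose out of reach is approached as far as the arm can. A call with a gripper value outside its range is refused whole. OPENING is the finger opening in mm, from 0 to 94, set as the call begins (- or left out, the last holds). The fingers move at their own pace and stop on an object; FORCE is the grip in N (left out, the last holds). Time passes only in rows, so rows that do not move let the fingers close. It gives the time, the measured TCP pose, the force and the opening at its end, in the units of the state.
- ctrl.get_obs(): the state, without advancing time (a new reading comes with each control period).
- ctrl.camera(name): name is "side" or "top"; returns the picture (420x560x3 uint8, red, green, blue); there is no depth.
- ctrl.camera_model(name): a dict with "fx", "fy", "cx", "cy" (pixels), "k1" (the pictures are not rectified: a ray, as slopes to the right and down, at radius r is drawn at 1 + k1 r^2 times it, then the intrinsics apply), "R" (3x3) and "t" (3): a world point X has camera coordinates R X + t. Camera axes: x right, y down, z forward; pixel columns grow to the right and rows downward; lengths in m; the calibration is good to about 2 mm. A picture is of the moment at which its call begins. camera_model takes no time and is no camera call.
- ctrl.hand_in(): hands the job in, once; it reports no verdict.
The state is a dict: "time_s": time; "qpos": joint angles; "joint_vel": joint speeds; "tau": joint torques, N m; "ee_pos": TCP position; "eef_rot": TCP orientation; "force": force on the tool from outside, world axes, zero at the start; "moment": the same for the moment, N m; "grip_width": finger opening in m.
Only numpy, scipy, OpenCV 4.12 (cv2) and the standard library are available. Lean on these libraries where they do the work, as an engineer would, in place of code of your own. Each camera call takes 0.05 s, during which the arm holds its last target.

## Task

Pick up the wooden former by the grip on its hanger, hang its wire eye in the notch of the spring arm, and let go only once the sinking arm carries its whole weight and has settled, so that it neither drops nor springs. Then swivel and tilt the bench lamp by the ball behind its head until it points straight at the middle of the hanging former's wood. Leave the other things on the bench alone.

Things in the scene. Friction and masses are not known exactly. Their poses are not given: they have to be found in the camera images.
- former_grip (a point): Centre of the light wooden grip atop a loose weighted wooden weaving former (0.38 to 0.63 kg, unknown). The grip is 16 mm thick along its own y, 24 mm along x, 40 mm high; its centre is 150 mm above the former's foot. Below it, on a 10 mm neck, is a steel wire eye (8 mm wire), opening 64 mm wide (y), 50 mm high, seen through along x.
- former_eye (a point): The middle of the underside of the eye's top bar (the bar runs along the former's y), 40 mm below the centre of the grip, 110 mm above the former's foot. The bar rests in the arm's notch when hung. Same axes as the grip.
- former_mid (a point): The middle of the former's turned wooden body (60 mm high, 68 to 80 mm in diameter): on its axis, 30 mm above its foot, 120 mm below the centre of the grip. The lamp has to point here.
- swing_notch (a point): Bottom of the V notch (sides 15 mm high, 26 mm apart at the top) at the spring arm's free end, unloaded about 250 mm above the bench. x points along the arm to its hinge, y level across it. Arm 14 mm wide, 32 mm at the notch, at most 12 mm deep below the notch bottom. The eye is passed over the free end along +x, clear of the V's sides, then down into the notch; the former hangs below the arm.
- swing_hinge (a point): The spring arm's level hinge on top of a fixed post, 200 mm behind the notch, 220 mm above the bench. Axes fixed: x points from the free end to the post (level), z up.
- swing_arm (a joint): Angle of the spring arm about its level hinge, rad: 0 unloaded (rising 0.15 rad to the notch), grows as it sinks. A spring of 3.5 N m/rad (about 88 N/m at the notch) with a damper: under the former it sinks 40 to 75 mm, depending on the weight, and takes about 0.5 s to settle. It is limited at 0.6.
- lamp_pivot (a point): Bench lamp: dark conical head 75 mm long, up to 80 mm in diameter, in a fork 190 mm above the bench. This point is where swivel and tilt axes cross, inside the head. Own x is the direction in which the lamp shines, y the tilt axis (level), so the lamp points at what lies on its own +x axis.
- lamp_ball (a point): Centre of the black ball handle, 28 mm in diameter, on a 12 mm stem behind the lamp head, on the head's axis, 110 mm behind the pivot. Moving the ball sideways swivels the lamp, moving it up tips the lamp's face down. Same axes as the head.
- lamp_swivel (a joint): Lamp swivel about the vertical, rad, grows anticlockwise seen from above; stays where it is left (stiff, 0.22 N m). Range -1.2 to 2.2.
- lamp_head (a joint): Lamp tilt, rad: 0 level, positive with the face down and the ball up; stays where it is left (stiff, 0.2 N m). Range -0.6 to 0.7.
- glue_jar_c (a point): Bystander: centre of an amber glass jar, 60 mm in diameter, 85 mm high. Leave alone.
- offcut: Bystander: dark wooden offcut 100 x 45 x 22 mm lying on the bench, origin under its centre. Leave alone.
- mallet: Bystander: a hammer, about 30 cm long, lying on the bench. Leave alone.
- dish: Bystander: small blue bowl, 80 mm across, 35 mm high, origin under its centre. Leave alone.
Mind the look-alikes: they are no part of the job. What is meant by the part that bears former_grip is not black, and is the larger of those in its own colour. What is shaped like the part that bears lamp_pivot but yellow is not meant.

How it is judged:
By the outcome, as a careful person would: the job done as asked, in the order asked, and still so for the second after the job is handed in, with the robot touching nothing.
It also fails if it takes over 72 s, if anything falls off the work surface, if the arm or the gripper's body presses on something with over 40 N, if the wrist force passes 120 N, or if a joint passes its speed limit or range.

## Working session

There is one attempt and no reset: what is moved stays moved. The work goes in short steps, Python scripts to look and compute and a shell command to move; the robot and the scene stay as the last step left them, time stands still between calls to the robot, and variables do not carry over. Pictures are saved under pics/ and viewed, and the job is handed in when it is done.

```bash
mkdir -p pics; ls
cat > h.py <<'E'
import numpy as np, cv2, json
from station import ctrl
def snap(n,f):
    im=ctrl.camera(n); cv2.imwrite('pics/'+f+'.png',cv2.cvtColor(im,cv2.COLOR_RGB2BGR)); return im
def ray(n,u,v):
    m=ctrl.camera_model(n); K=np.array([[m['fx'],0,m['cx']],[0,m['fy'],m['cy']],[0,0,1]])
    xd=(u-m['cx'])/m['fx']; yd=(v-m['cy'])/m['fy']; x,y=xd,yd
    for _ in range(30):
        s=1+m['k1']*(x*x+y*y); x,y=xd/s,yd/s
    R=np.array(m['R']); t=np.array(m['t']); d=R.T@np.array([x,y,1.]); return -R.T@t, d/np.linalg.norm(d)
def onz(n,u,v,z):
    o,d=ray(n,u,v); return o+d*(z-o[2])/d[2]
def tri(a,b):
    o1,d1=ray('side',*a); o2,d2=ray('top',*b)
    A=np.stack([d1,-d2],1); s=np.linalg.lstsq(A,o2-o1,rcond=None)[0]
    p,q=o1+s[0]*d1,o2+s[1]*d2; return (p+q)/2, np.linalg.norm(p-q)
def proj(n,X):
    m=ctrl.camera_model(n); c=np.array(m['R'])@np.array(X)+np.array(m['t']); x,y=c[:2]/c[2]; s=1+m['k1']*(x*x+y*y)
    return np.array([m['fx']*x*s+m['cx'],m['fy']*y*s+m['cy']])
E
python3 - <<'E'
from h import *
for n in('side','top'):
    snap(n,n+'0'); m=ctrl.camera_model(n); R=np.array(m['R']); print(n,m['fx'],m['k1'],-R.T@np.array(m['t']),R[2])
o=ctrl.get_obs();print(o)
E
```

```text
pics
side 505.94083587224696 0.018927181646676824 [-0.29254047  0.82605764  0.85283756] [ 0.60568031 -0.62549859 -0.49183622]
top 508.77898219757736 -0.017023561739385778 [ 0.41194122 -0.04666731  1.73199032] [ 0.08548415  0.00316178 -0.99633451]
{'time_s': 0.1, 'qpos': array([-1.34361367e+00,  3.00414211e-01,  1.52152127e+00, -1.06438876e-05,
        1.32069361e+00, -6.65951763e-02]), 'joint_vel': array([-0.00086834, -0.00219334, -0.00205525,  0.00090439,  0.00138964,
       -0.00060515]), 'tau': array([ 8.96383808e-04, -5.32643294e+01, -3.53282940e+01,  7.09441770e-02,
        2.34464795e-02, -5.69224403e-05]), 'ee_pos': array([ 0.15921288, -0.52622926,  0.22694282]), 'eef_rot': array([-3.14055783e+00, -5.86837100e-05,  2.93780438e-01]), 'force': array([ 0.2757845 ,  0.33542222, -0.45675379]), 'moment': array([-0.0194807 , -0.02813021,  0.00160367]), 'grip_width': 0.09359688010364049}
```

View pics/side0.png

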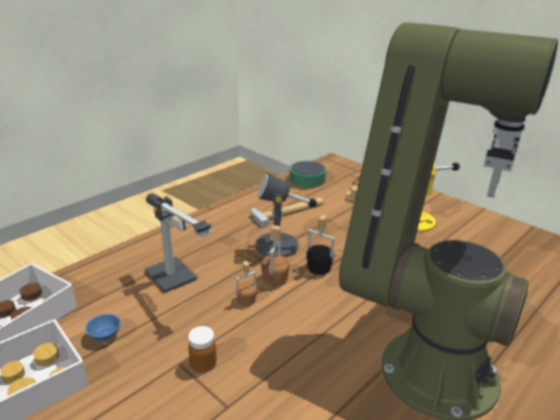

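View pics/top0.png

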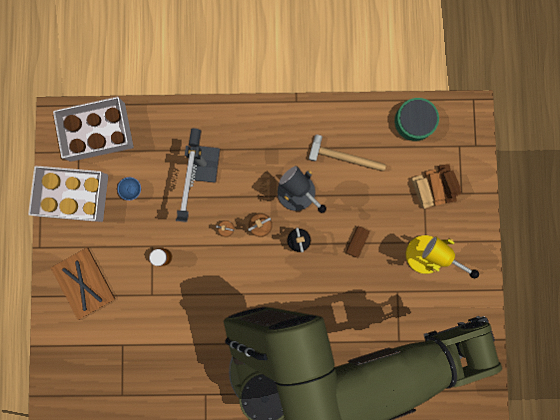

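The pictures show three formers, in top and side pixels:
- Small brown: top (225,228), side (246,285).
- Larger brown: top (258,224), side (276,262).
- Black: top (299,239), side (320,255).

The larger brown one fits, since it is not black and is the larger of its colour. The dark lamp at top (297,180) is meant, not the yellow one at (430,253). I'll confirm with an enlarged crop.

Run:
```python
import cv2,numpy as np
t=cv2.imread('pics/top0.png');s=cv2.imread('pics/side0.png')
a=cv2.resize(t[150:270,160:350],None,fx=4,fy=4,interpolation=cv2.INTER_CUBIC)
cv2.imwrite('pics/ct.png',a)
b=cv2.resize(s[165:315,140:345],None,fx=3.8,fy=3.8,interpolation=cv2.INTER_CUBIC)
cv2.imwrite('pics/cs.png',b)
```

```text
(no output)
```

View pics/ct.png

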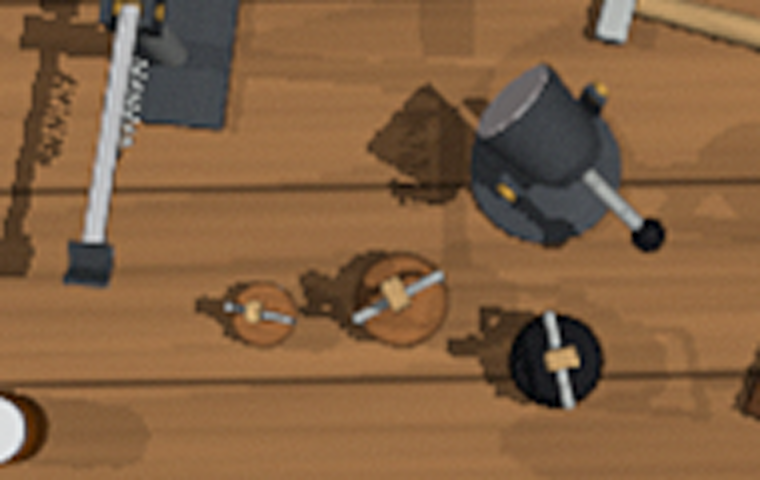

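View pics/cs.png

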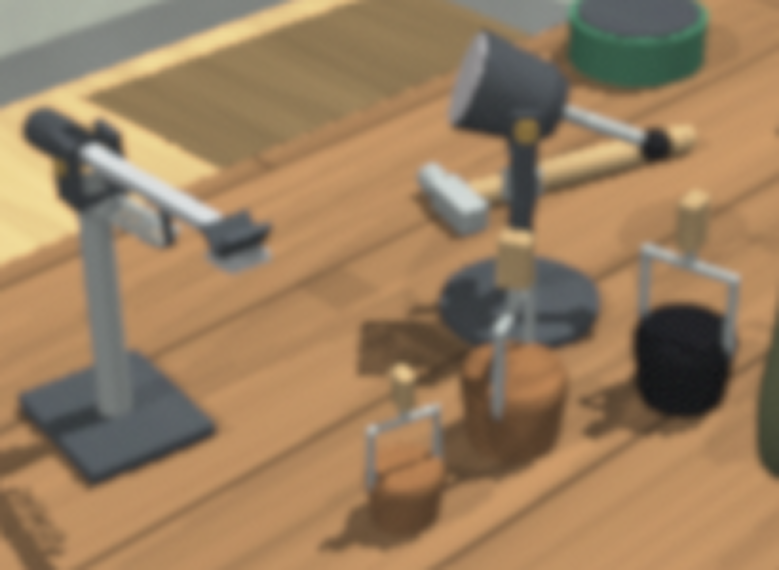

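Confirmed: the larger brown former, its grip at top (259,223) and side (275,233). The dark lamp is at top (297,180) and its ball at top (322,209). Next I'll measure.

Run:
```python
from h import *
t=cv2.imread('pics/top0.png');s=cv2.imread('pics/side0.png')
T=lambda u,v:(160+(u-1.5)/4,150+(v-1.5)/4); S=lambda u,v:(140+(u-1.4)/3.8,165+(v-1.4)/3.8)
def cen(im,box,f):
    x0,y0,x1,y1=box; c=im[y0:y1,x0:x1]; h=cv2.cvtColor(c,cv2.COLOR_BGR2HSV).astype(int); m=f(h).astype(np.uint8)
    n,l,st,ce=cv2.connectedComponentsWithStats(m); k=1+np.argmax(st[1:,4]); return ce[k]+[x0,y0],st[k]
gr=lambda h:(h[...,2]>165)&(h[...,1]>70)
print('grip side',cen(s,(268,222,283,244),gr),'top',cen(t,(252,215,266,230),gr))
bl=lambda h:(h[...,2]<45)
print('ball side',cen(s,(305,195,322,210),bl),'top',cen(t,(315,202,330,215),bl))
print('grip tri',tri(S(515,258),T(397,293)))
print('bar ends z.114',onz('top',*T(358,319),.114),onz('top',*T(440,275),.114))
print('wood top', onz('top',*T(402,298),.06))
print('ball',tri(S(655,144),T(648,235)))
print('lamp face c',tri(S(470,80),T(512,101)))
print('notch plate',tri(S(238,237),T(88,264)), 'onz',onz('top',*T(88,264),.25))
print('plate corners',[onz('top',*T(*p),.26) for p in((68,241),(112,245),(107,287),(63,280))])
print('arm ctr far',onz('top',*T(131,10),.225),'near',onz('top',*T(94,240),.245))
```

```text
grip side (array([275.30379747, 227.12658228]), array([ 0,  0, 15, 10, 79], dtype=int32)) top (array([258.64285714, 222.92857143]), array([ 4,  5,  6,  7, 28], dtype=int32))
ball side (array([311.88888889, 203.88888889]), array([ 5,  7,  5,  5, 18], dtype=int32)) top (array([321.73333333, 208.48888889]), array([ 3,  3,  8,  8, 45], dtype=int32))
grip tri (array([0.48993489, 0.01616489, 0.14800277]), np.float64(0.0010097708879005355))
bar ends z.114 [0.47095588 0.04837829 0.114     ] [ 0.50510925 -0.01720942  0.114     ]
wood top [0.48970389 0.01523077 0.06      ]
ball (array([ 0.53261275, -0.18051489,  0.14600621]), np.float64(0.000545926167945637))
lamp face c (array([ 0.63055075, -0.0756626 ,  0.2025167 ]), np.float64(0.0021144553235323284))
notch plate (array([0.50834629, 0.23680188, 0.25135752]), np.float64(0.0007925504364646785)) onz [0.50870435 0.23736181 0.25      ]
plate corners [array([0.52497898, 0.25004972, 0.26      ]), array([0.5216426 , 0.21802767, 0.26      ]), array([0.4911691 , 0.22160009, 0.26      ]), array([0.49666544, 0.25357692, 0.26      ])]
arm ctr far [0.7009611  0.21043926 0.225     ] near [0.52661346 0.23396149 0.245     ]
```

Run:
```python
import cv2
t=cv2.imread('pics/top0.png');s=cv2.imread('pics/side0.png')
a=cv2.resize(t[195:230,165:200],None,fx=11,fy=11,interpolation=cv2.INTER_CUBIC)
b=cv2.resize(s[210:245,185:220],None,fx=11,fy=11,interpolation=cv2.INTER_CUBIC)
c=cv2.resize(t[205:240,240:275],None,fx=11,fy=11,interpolation=cv2.INTER_CUBIC)
d=cv2.resize(s[220:255,260:295],None,fx=11,fy=11,interpolation=cv2.INTER_CUBIC)
import numpy as np
x=np.vstack([np.hstack([a,b]),np.hstack([c,d])]);cv2.imwrite('pics/cn.png',cv2.resize(x,(600,600)))
```

```text
(no output)
```

View pics/cn.png

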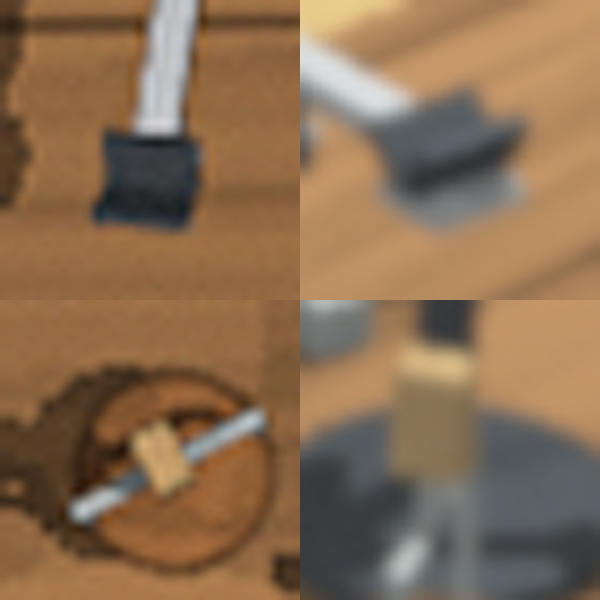

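```bash
cat >> h.py <<'E'
def go(p):
    from scipy.spatial.transform import Rotation as Ro
    o=ctrl.get_obs(); R=Ro.from_euler('xyz',o['eef_rot']).as_matrix()
    print('t',round(o['time_s'],2),'pos',o['ee_pos'].round(4),'rpy',o['eef_rot'].round(4),'F',o['force'].round(2),'w',round(o['grip_width'],4))
    if p is not None: print('tool shift mm',(R.T@(np.array(p)-o['ee_pos'])*1000).round(1))
E
python3 -m creep '{"xyz":[[0,0,-50],[0,0,-50],[0,0,0]],"spin":[-0.093,-0.093,0]}' 70
python3 -c "
from h import *
go([.490,.016,.33])"
```

```text
time_s: 0.48
ee_pos: [0.1594, -0.5271, 0.3309]
eef_rot: [3.136, 0.001, 0.481]
force: [-0.2, -0.8, -0.6]
grip_width: 0.0706
t 0.47 pos [ 0.1594 -0.5271  0.3309] rpy [3.1359e+00 1.5000e-03 4.8080e-01] F [-0.22 -0.79 -0.57] w 0.0706
tool shift mm [ 544.3 -328.6   -1.8]
```

```bash
python3 -m creep '{"xyz":[[45,-27,0],[45,-27,0],[45,-27,0],[45,-27,0],[45,-27,0]],"spin":[0,0,0,0,0]}'
python3 -m creep '{"xyz":[[45,-27,0],[45,-27,0],[45,-27,0],[45,-27,0],[0,0,0]],"spin":[0,0,0,0,0]}'
python3 -c "
from h import *
go([.490,.016,.33])"
```

```text
time_s: 1.1
ee_pos: [0.2969, -0.3011, 0.3264]
eef_rot: [-3.14, 0.0, 0.479]
force: [0.8, 0.2, -0.4]
grip_width: 0.0699
time_s: 1.72
ee_pos: [0.4071, -0.1215, 0.3263]
eef_rot: [-3.14, 0.001, 0.484]
force: [0.1, 0.4, 0.1]
grip_width: 0.0699
t 1.73 pos [ 0.4071 -0.1215  0.3263] rpy [-3.140e+00  1.000e-03  4.836e-01] F [0.15 0.44 0.07] w 0.0699
tool shift mm [137.3 -83.2  -3.7]
```

```bash
python3 -m creep '{"xyz":[[45,-27,0],[45,-27,0],[45,-27,0],[0,0,0],[0,0,0]],"spin":[0,0,0,0,0]}'
python3 - <<'E'
from h import *
go([.490,.016,.33]); t=snap('top','t1');s=snap('side','s1')
cv2.imwrite('pics/j1.png',np.hstack([cv2.resize(cv2.imread('pics/t1.png')[180:260,220:300],(400,400)),cv2.resize(cv2.imread('pics/s1.png')[180:280,225:325],(400,400))]))
E
```

```text
time_s: 2.35
ee_pos: [0.4883, 0.0093, 0.3268]
eef_rot: [-3.141, 0.001, 0.479]
force: [-0.2, -0.3, -0.7]
grip_width: 0.0698
t 2.35 pos [0.4883 0.0093 0.3268] rpy [-3.1412e+00  1.2000e-03  4.7910e-01] F [-0.19 -0.34 -0.73] w 0.0698
tool shift mm [ 4.6 -5.2 -3.2]
```

View pics/j1.png

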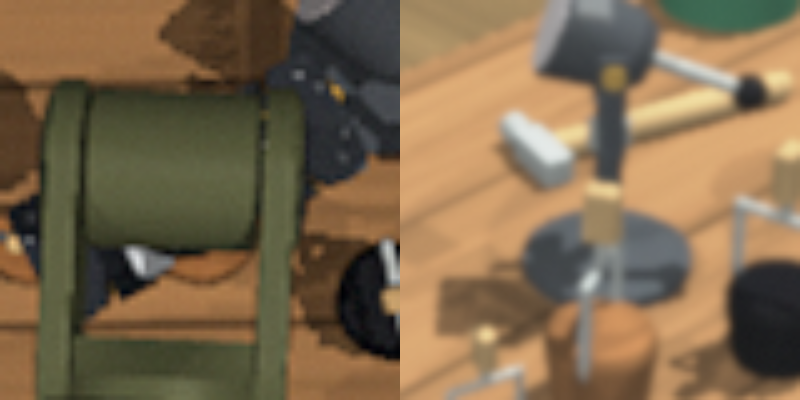

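```bash
python3 -m creep '{"xyz":[[5,-5,0],[0,0,45],[0,0,45],[0,0,0],[0,0,0]],"spin":[0,0,0,0,0]}' 50
python3 - <<'E'
from h import *
go([.490,.016,.155]); s=snap('side','s2')
cv2.imwrite('pics/j2.png',cv2.resize(cv2.imread('pics/s2.png')[170:290,215:335],(600,600),interpolation=cv2.INTER_CUBIC))
E
```

```text
time_s: 3.08
ee_pos: [0.4915, 0.0169, 0.2394]
eef_rot: [3.14, -0.002, 0.479]
force: [-0.1, 0.6, 1.3]
grip_width: 0.05
t 3.08 pos [0.4915 0.0169 0.2394] rpy [ 3.1405e+00 -2.0000e-03  4.7950e-01] F [-0.14  0.61  1.29] w 0.05
tool shift mm [-1.9 -0.  84.4]
```

View pics/j2.png

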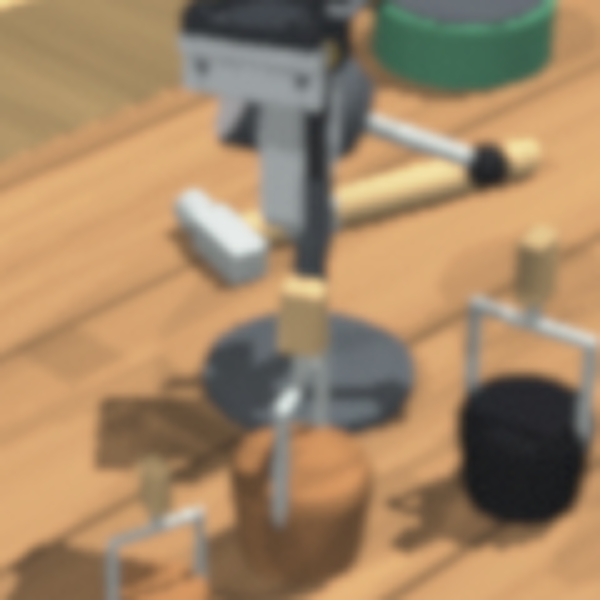

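```bash
python3 -m creep '{"xyz":[[0,0,28],[0,0,28],[0,0,28],[0,0,0],[0,0,0]],"spin":[0,0,0,0,0]}'
python3 - <<'E'
from h import *
go([.490,.016,.155]); s=snap('side','s3')
cv2.imwrite('pics/j3.png',cv2.resize(cv2.imread('pics/s3.png')[190:290,225:325],(600,600),interpolation=cv2.INTER_CUBIC))
E
```

```text
time_s: 3.75
ee_pos: [0.4918, 0.017, 0.1554]
eef_rot: [3.14, -0.002, 0.48]
force: [-0.5, 0.6, 0.6]
grip_width: 0.0502
t 3.75 pos [0.4918 0.017  0.1554] rpy [ 3.1403e+00 -2.3000e-03  4.7970e-01] F [-0.51  0.58  0.58] w 0.0502
tool shift mm [-2.   0.   0.4]
```

View pics/j3.png

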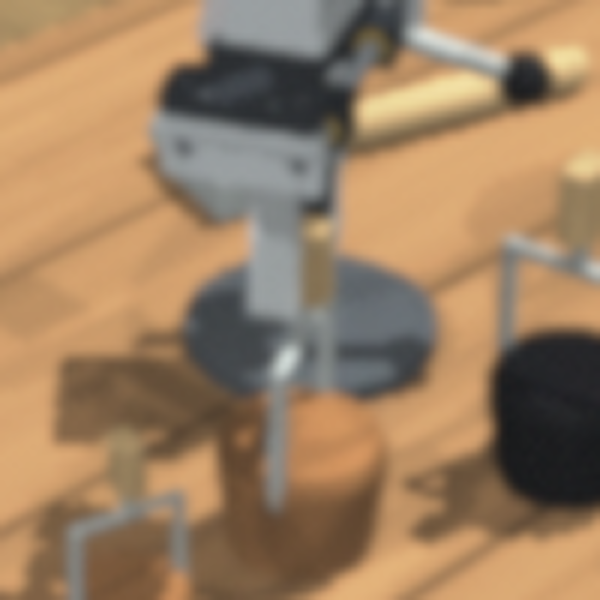

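```bash
python3 -m creep '{"xyz":[[-2,0,0],[0,0,0],[0,0,0],[0,0,0],[0,0,0]],"spin":[0,0,0,0,0]}' 0 30
python3 -m creep '{"xyz":[[0,0,0],[0,0,0],[0,0,0],[0,0,-10],[0,0,0]],"spin":[0,0,0,0,0]}'
python3 -m creep '{"xyz":[[0,0,-20],[0,0,-30],[0,0,-30],[0,0,0],[0,0,0]],"spin":[0,0,0,0,0]}'
python3 - <<'E'
from h import *
go([.415,.249,.327]); s=snap('side','s4')
cv2.imwrite('pics/j4.png',cv2.resize(cv2.imread('pics/s4.png')[170:290,215:335],(600,600),interpolation=cv2.INTER_CUBIC))
E
```

```text
time_s: 4.42
ee_pos: [0.489, 0.016, 0.1533]
eef_rot: [-3.142, 0.0, 0.48]
force: [-0.1, -0.2, -1.4]
grip_width: 0.0157
time_s: 5.05
ee_pos: [0.4895, 0.0161, 0.1643]
eef_rot: [3.141, -0.001, 0.48]
force: [0.0, 0.1, -4.6]
grip_width: 0.0162
time_s: 5.68
ee_pos: [0.4886, 0.0161, 0.2421]
eef_rot: [-3.141, 0.001, 0.48]
force: [-0.3, -0.6, -5.5]
grip_width: 0.0157
t 5.67 pos [0.4886 0.0161 0.2421] rpy [-3.1408e+00  1.5000e-03  4.7980e-01] F [-0.32 -0.58 -5.54] w 0.0157
tool shift mm [  42.1 -240.7  -84.8]
```

View pics/j4.png

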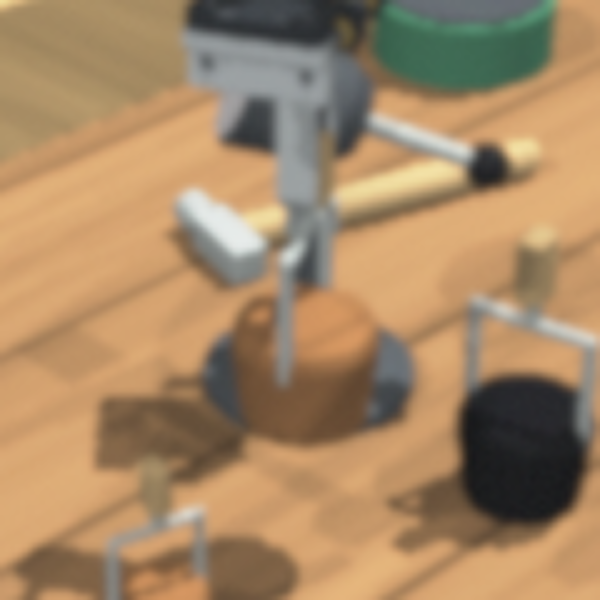

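```bash
python3 -m creep '{"xyz":[[0,0,-28],[0,0,-28],[0,0,-29],[0,0,0],[0,0,0]],"spin":[0.12,0.12,0.12,0.12,0.134]}'
python3 -m creep '{"xyz":[[0,0,0],[0,0,0]],"spin":[0,0]}'
python3 - <<'E'
from h import *
go([.415,.250,.320])
E
```

```text
time_s: 6.35
ee_pos: [0.489, 0.0161, 0.3272]
eef_rot: [3.141, 0.002, -0.138]
force: [0.2, -0.9, -3.4]
grip_width: 0.0156
time_s: 6.6
ee_pos: [0.489, 0.0161, 0.3278]
eef_rot: [3.141, 0.001, -0.131]
force: [-0.8, 0.4, -4.1]
grip_width: 0.0159
t 6.6 pos [0.489  0.0161 0.3278] rpy [ 3.1415e+00  1.1000e-03 -1.3120e-01] F [-0.79  0.4  -4.09] w 0.0159
tool shift mm [-104.  -222.2    7.8]
```

```bash
python3 -m creep '{"xyz":[[-25,-40,0],[-25,-40,0],[-25,-40,0],[-25,-40,0],[-4,-40,0]],"spin":[0,0,0,0,0]}'
python3 -m creep '{"xyz":[[0,-22,0],[0,0,7],[0,0,0],[0,0,0]],"spin":[0,0,0,0]}'
python3 - <<'E'
from h import *
go([.508,.237,.320]); s=snap('side','s5');t=snap('top','t5')
cv2.imwrite('pics/j5.png',np.hstack([cv2.resize(cv2.imread('pics/s5.png')[170:330,140:300],(480,480),interpolation=cv2.INTER_CUBIC),cv2.resize(cv2.imread('pics/t5.png')[130:270,130:235],(300,400))[:,:].copy() if 0 else cv2.resize(cv2.imread('pics/t5.png')[170:270,140:206],(317,480))]))
E
```

```text
time_s: 7.22
ee_pos: [0.4117, 0.2296, 0.3287]
eef_rot: [-3.141, -0.001, -0.131]
force: [1.3, 0.3, -3.7]
grip_width: 0.0158
time_s: 7.72
ee_pos: [0.4158, 0.2493, 0.3215]
eef_rot: [3.142, -0.0, -0.135]
force: [0.3, 0.3, -3.9]
grip_width: 0.0157
t 7.72 pos [0.4158 0.2493 0.3215] rpy [ 3.1415e+00 -1.0000e-04 -1.3460e-01] F [ 0.29  0.26 -3.88] w 0.0157
tool shift mm [93.  -0.2  1.5]
```

View pics/j5.png

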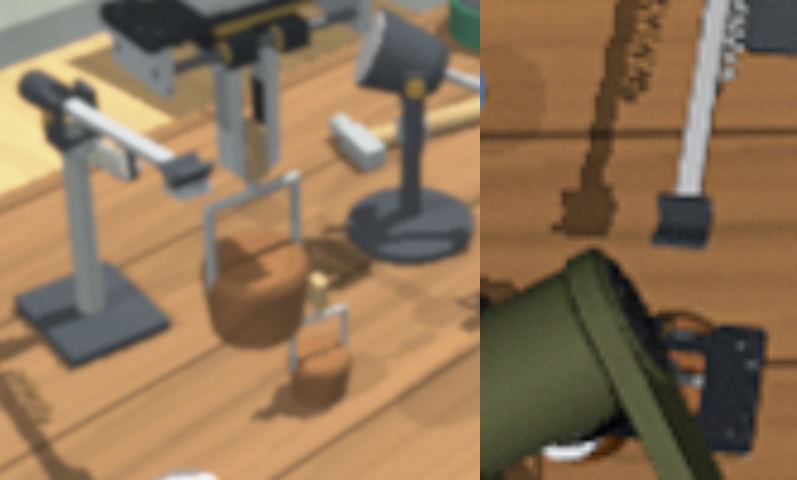

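Run:
```python
from h import *
c=np.array([.4155,.2493,.3215-.004-.040+.004]); y=np.array([.134,.991,0])
for k in(-.036,.036): print(((proj('side',c+k*y)-[140,170])*3).round(0))
print('grip bottom',((proj('side',c+[0,0,.016])-[140,170])*3).round(0),'notch',((proj('side',[.506,.236,.25])-[140,170])*3).round(0))
f=c+[0,0,-.114]; print('foot', ((proj('side',f)-[140,170])*3).round(0))
```

```text
[295. 174.]
[208. 207.]
grip bottom [251. 171.] notch [189. 173.]
foot [258. 320.]
```

```bash
python3 -m creep '{"xyz":[[20,0,0],[20,0,0],[15,0,0],[0,0,0],[0,0,0]],"spin":[0,0,0,0,0]}'
python3 - <<'E'
from h import *
go([.507,.2365,.320]); s=snap('side','s6')
cv2.imwrite('pics/j6.png',cv2.resize(cv2.imread('pics/s6.png')[180:300,160:280],(600,600),interpolation=cv2.INTER_CUBIC))
E
```

```text
time_s: 8.45
ee_pos: [0.4698, 0.2427, 0.3215]
eef_rot: [-3.142, 0.0, -0.134]
force: [0.1, 0.4, -3.0]
grip_width: 0.0158
t 8.45 pos [0.4698 0.2427 0.3215] rpy [-3.1416e+00  2.0000e-04 -1.3420e-01] F [ 0.12  0.39 -3.01] w 0.0158
tool shift mm [37.6  1.1  1.5]
```

View pics/j6.png

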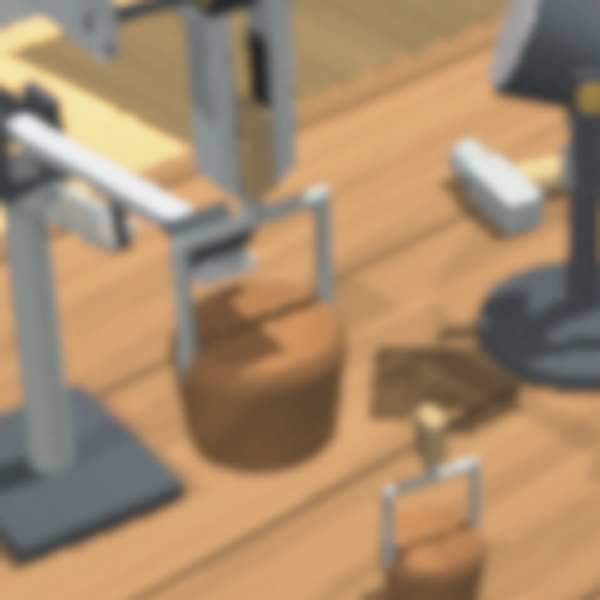

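```bash
python3 -m creep '{"xyz":[[13,0,0],[12,0,0],[12,1,0],[0,0,0],[0,0,0]],"spin":[0,0,0,0,0]}'
python3 - <<'E'
from h import *
go([.507,.2365,.290]); s=snap('side','s7')
cv2.imwrite('pics/j7.png',cv2.resize(cv2.imread('pics/s7.png')[180:300,160:280],(600,600),interpolation=cv2.INTER_CUBIC))
E
```

```text
time_s: 9.12
ee_pos: [0.5067, 0.2367, 0.3213]
eef_rot: [3.142, 0.0, -0.134]
force: [-0.2, 0.1, -4.6]
grip_width: 0.0158
t 9.12 pos [0.5067 0.2367 0.3213] rpy [ 3.1415e+00  3.0000e-04 -1.3430e-01] F [-0.18  0.15 -4.59] w 0.0158
tool shift mm [ 0.3  0.1 31.3]
```

View pics/j7.png

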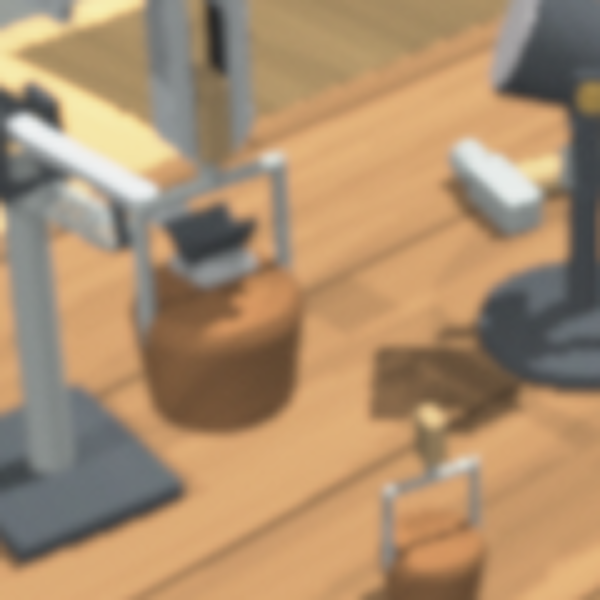

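```bash
cat >> h.py <<'E'
def avg(n=20):
    F=[];P=[]
    for _ in range(n):
        ctrl.camera('side'); o=ctrl.get_obs(); F.append(o['force']); P.append(o['ee_pos'])
    F=np.array(F); print('Favg',F.mean(0).round(2),'sem',(F.std(0)/np.sqrt(n)).round(2),'P',np.mean(P,0).round(4),'t',o['time_s'])
E
python3 -c "
from h import *
avg(30)"
python3 -m creep '{"xyz":[[0,0,10],[0,0,10],[0,0,0],[0,0,0]],"spin":[0,0,0,0]}'
python3 -m creep '{"xyz":[[0,0,8],[0,0,8],[0,0,8],[0,0,0],[0,0,0]],"spin":[0,0,0,0,0]}'
python3 - <<'E'
from h import *
avg(12);go([.507,.2365,.245]); s=snap('side','s8')
cv2.imwrite('pics/j8.png',cv2.resize(cv2.imread('pics/s8.png')[180:300,160:280],(600,600),interpolation=cv2.INTER_CUBIC))
E
```

```text
Favg [-0.05 -0.01 -3.9 ] sem [0.11 0.09 0.08] P [0.5067 0.2367 0.3215] t 10.675
time_s: 11.18
ee_pos: [0.5068, 0.2367, 0.3016]
eef_rot: [-3.142, -0.0, -0.134]
force: [-0.4, 0.7, -4.0]
grip_width: 0.0159
time_s: 11.8
ee_pos: [0.5058, 0.2369, 0.2766]
eef_rot: [3.141, 0.003, -0.134]
force: [-7.1, 0.9, -1.2]
grip_width: 0.0159
Favg [-7.82  1.09 -1.84] sem [0.12 0.14 0.18] P [0.5058 0.2369 0.2767] t 12.4
t 12.4 pos [0.5058 0.2369 0.2767] rpy [ 3.1411e+00  2.9000e-03 -1.3370e-01] F [-7.33  0.97 -1.76] w 0.0159
tool shift mm [ 1.4  0.2 31.7]
```

View pics/j8.png

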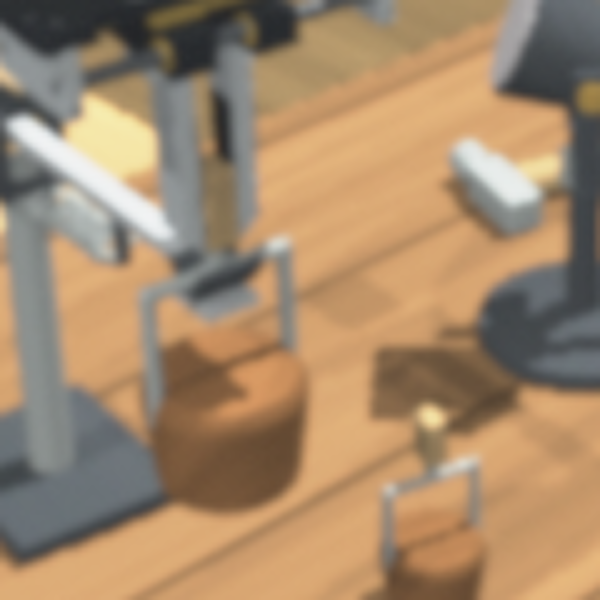

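```bash
python3 -m creep '{"xyz":[[-2,0,0],[0,0,0],[0,0,0]],"spin":[0,0,0]}'
python3 -c "
from h import *
avg(8)"
python3 -m creep '{"xyz":[[-2,0,0],[0,0,0],[0,0,0]],"spin":[0,0,0]}'
python3 -c "
from h import *
avg(8)"
```

```text
time_s: 12.82
ee_pos: [0.5051, 0.2369, 0.2775]
eef_rot: [-3.141, -0.001, -0.134]
force: [3.4, 0.7, -2.7]
grip_width: 0.016
Favg [ 4.46  0.92 -2.9 ] sem [0.23 0.12 0.14] P [0.505  0.2369 0.2775] t 13.225
time_s: 13.6
ee_pos: [0.5034, 0.237, 0.2777]
eef_rot: [-3.141, -0.002, -0.134]
force: [9.1, -1.4, -3.7]
grip_width: 0.0159
Favg [ 8.16 -0.9  -3.08] sem [0.16 0.11 0.13] P [0.5034 0.237  0.2777] t 14.0
```

```bash
python3 -m creep '{"xyz":[[3,0,0],[0,0,0],[0,0,0]],"spin":[0,0,0]}'
python3 -c "
from h import *
avg(8)"
python3 -m creep '{"xyz":[[0,0,8],[0,0,7],[0,0,0],[0,0,0]],"spin":[0,0,0,0]}'
python3 -c "
from h import *
avg(10)"
```

```text
time_s: 14.38
ee_pos: [0.5054, 0.2368, 0.2772]
eef_rot: [3.141, 0.001, -0.134]
force: [-3.8, -0.6, -2.5]
grip_width: 0.0158
Favg [-4.96 -0.9  -2.51] sem [0.31 0.12 0.16] P [0.5054 0.2368 0.2773] t 14.775
time_s: 15.28
ee_pos: [0.505, 0.2369, 0.2622]
eef_rot: [3.141, 0.002, -0.134]
force: [-8.0, -1.2, -1.2]
grip_width: 0.0155
Favg [-8.63 -0.51 -1.37] sem [0.08 0.13 0.16] P [0.505  0.2369 0.2622] t 15.775
```

```bash
python3 -m creep '{"xyz":[[-1.5,0,0],[0,0,0],[0,0,0]],"spin":[0,0,0]}'
python3 -c "
from h import *
avg(8)"
python3 -m creep '{"xyz":[[0,0,5],[0,0,4],[0,0,0],[0,0,0]],"spin":[0,0,0,0]}'
python3 -c "
from h import *
avg(12)"
```

```text
time_s: 16.15
ee_pos: [0.5044, 0.237, 0.2626]
eef_rot: [-3.141, -0.0, -0.134]
force: [-1.2, -0.3, -0.9]
grip_width: 0.0159
Favg [-0.16 -0.4  -1.26] sem [0.19 0.19 0.16] P [0.5044 0.237  0.2625] t 16.55
time_s: 17.05
ee_pos: [0.5044, 0.237, 0.2536]
eef_rot: [-3.141, -0.0, -0.134]
force: [1.8, 0.1, -0.3]
grip_width: 0.0157
Favg [ 2.86  0.27 -0.48] sem [0.24 0.18 0.12] P [0.5044 0.237  0.2536] t 17.65
```

```bash
python3 -m creep '{"xyz":[[0.5,0,3],[0,0,2],[0,0,0],[0,0,0]],"spin":[0,0,0,0]}'
python3 -c "
from h import *
avg(25)
s=snap('side','s9')
cv2.imwrite('pics/j9.png',cv2.resize(cv2.imread('pics/s9.png')[180:300,160:280],(600,600),interpolation=cv2.INTER_CUBIC))
"
```

```text
time_s: 18.15
ee_pos: [0.5047, 0.237, 0.2484]
eef_rot: [3.142, 0.0, -0.134]
force: [1.9, 0.5, 0.9]
grip_width: 0.0161
Favg [-0.03  0.76 -0.07] sem [0.19 0.09 0.09] P [0.5047 0.237  0.2484] t 19.4
```

View pics/j9.png

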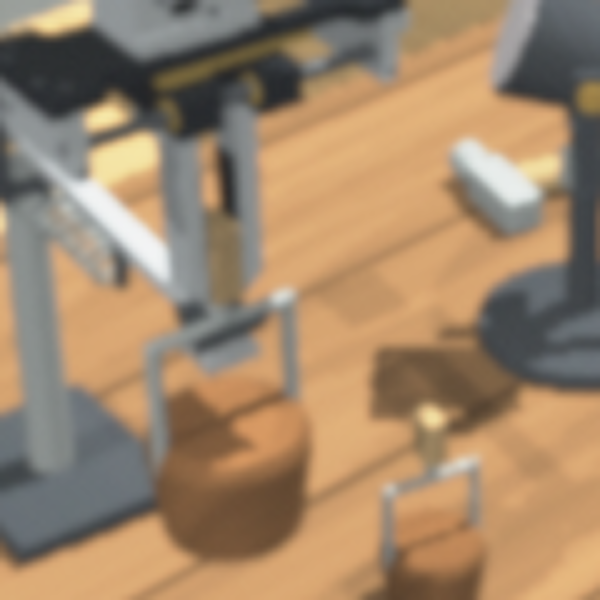

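```bash
python3 -m creep '{"xyz":[[0,0,0],[0,0,0],[0,0,0],[0,0,0]],"spin":[0,0,0,0]}' 0 3
python3 -c "
from h import *
avg(20)"
```

```text
time_s: 19.95
ee_pos: [0.5048, 0.237, 0.2484]
eef_rot: [3.142, 0.0, -0.134]
force: [-0.4, 0.5, -1.0]
grip_width: 0.0162
Favg [-1.07  0.45 -0.14] sem [0.1  0.12 0.1 ] P [0.5048 0.237  0.2484] t 20.95
```

Force is near zero and the arm has settled. Now releasing gently.

```bash
python3 -m creep '{"xyz":[[0,0,0],[0,0,0],[0,0,0],[0,0,0]],"spin":[0,0,0,0]}' 22 3
python3 -m creep '{"xyz":[[0,0,0],[0,0,0],[0,0,0]],"spin":[0,0,0]}' 46 3
python3 -c "
from h import *
avg(8)
s=snap('side','s10')
cv2.imwrite('pics/j10.png',cv2.resize(cv2.imread('pics/s10.png')[180:300,160:280],(600,600),interpolation=cv2.INTER_CUBIC))
"
```

```text
time_s: 21.45
ee_pos: [0.5048, 0.2369, 0.2485]
eef_rot: [-3.142, -0.0, -0.134]
force: [-0.3, -0.6, -0.0]
grip_width: 0.0224
time_s: 21.82
ee_pos: [0.5048, 0.237, 0.2484]
eef_rot: [3.142, -0.0, -0.134]
force: [-0.4, -0.2, -1.1]
grip_width: 0.045
Favg [ 0.15 -0.18  0.29] sem [0.19 0.09 0.12] P [0.5048 0.237  0.2484] t 22.225
```

View pics/j10.png

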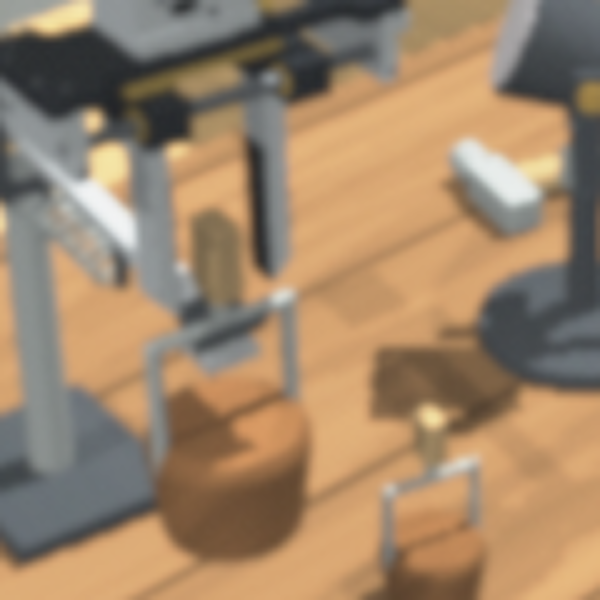

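```bash
python3 -m creep '{"xyz":[[0,0,-15],[0,0,-25],[0,0,-40],[0,0,-40],[0,0,0]],"spin":[0,0,0,0,0]}'
python3 -m creep '{"xyz":[[0,0,0],[0,50,0],[0,50,0],[0,50,0],[0,50,0]],"spin":[0,0,0,0,0]}'
python3 -m creep '{"xyz":[[0,50,0],[0,50,0],[0,50,0],[0,0,0],[0,0,0]],"spin":[0,0,0,0,0]}'
python3 - <<'E'
from h import *
go([.533,-.18,.36]); s=snap('side','s11');snap('top','t11')
cv2.imwrite('pics/j11.png',np.hstack([cv2.resize(cv2.imread('pics/s11.png')[160:300,140:280],(400,400),interpolation=cv2.INTER_CUBIC),cv2.resize(cv2.imread('pics/t11.png')[160:260,160:260],(400,400),interpolation=cv2.INTER_CUBIC)]))
E
```

```text
time_s: 22.9
ee_pos: [0.5052, 0.2371, 0.3725]
eef_rot: [-3.139, -0.006, -0.134]
force: [1.1, -1.0, -0.1]
grip_width: 0.0459
time_s: 23.52
ee_pos: [0.4773, 0.0373, 0.3676]
eef_rot: [3.141, 0.002, -0.134]
force: [0.3, 0.3, -0.3]
grip_width: 0.0461
time_s: 24.15
ee_pos: [0.4579, -0.1095, 0.3679]
eef_rot: [-3.141, 0.001, -0.135]
force: [0.0, 0.3, -0.3]
grip_width: 0.0462
t 24.15 pos [ 0.4579 -0.1095  0.3679] rpy [-3.1412e+00  1.1000e-03 -1.3450e-01] F [ 0.05  0.31 -0.3 ] w 0.0462
tool shift mm [83.9 59.8  7.8]
```

View pics/j11.png

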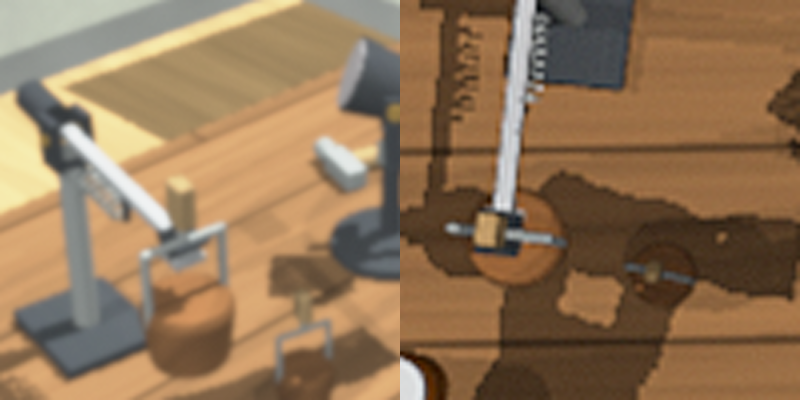

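View pics/t11.png

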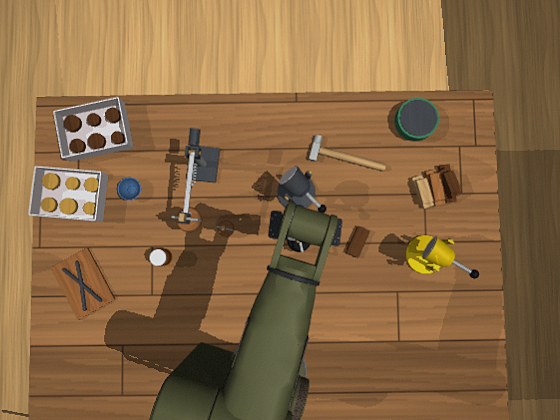

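Run:
```python
from h import *
k=400/140
S=lambda u,v:(140+u/k-.33,160+v/k-.33); T=lambda u,v:(160+(u-400)/4-.4,160+v/4-.4)
print('body tri',tri(S(191,325),T(517,238)), 'onz', onz('top',*T(517,238),.14))
print('grip tri',tri(S(181,205),T(488,230)))
print('eye bar',tri(S(186,243),T(505,236)))
for z in(.12,.13): print('pred',z,proj('side',[.5048,.237,z]),S(191,325),proj('top',[.5048,.237,z]),T(517,238))
s=cv2.imread('pics/s11.png');t=cv2.imread('pics/t11.png')
a=cv2.resize(s[220:300,180:235],(550,800))[:600] if 0 else cv2.resize(s[215:297,175:230],(402,600),interpolation=cv2.INTER_CUBIC)
b=cv2.resize(t[200:240,165:215],(398,318),interpolation=cv2.INTER_CUBIC); b=np.vstack([b,np.zeros((282,398,3),np.uint8)])
cv2.imwrite('pics/j12.png',np.hstack([a,b]))
```

```text
body tri (array([0.50465058, 0.23757418, 0.12355462]), np.float64(0.0028279862349824794)) onz [0.50466873 0.2357079  0.14      ]
grip tri (array([0.5045147 , 0.23853915, 0.2420282 ]), np.float64(0.0010900013591280198))
eye bar (array([0.50353574, 0.23445468, 0.20414956]), np.float64(0.0028638317807252443))
pred 0.12 [206.15871779 274.42015025] (206.51999999999998, 273.42) [189.55845666 219.41581209] (188.85, 219.1)
pred 0.13 [205.93081491 271.02994755] (206.51999999999998, 273.42) [189.00210581 219.24078587] (188.85, 219.1)
```

View pics/j12.png

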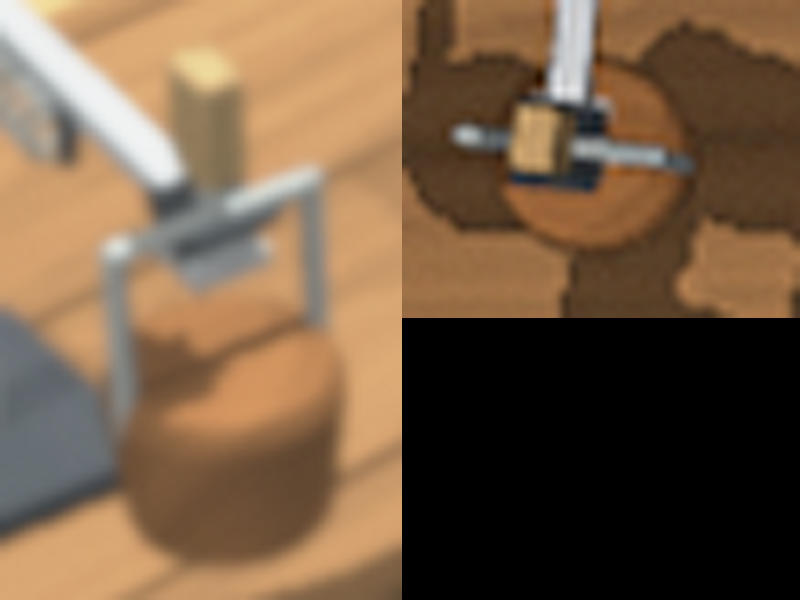

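```bash
python3 - <<'E'
from h import *
T=lambda u,v:(160+(u-1.5)/4,150+(v-1.5)/4); S=lambda u,v:(140+(u-1.4)/3.8,165+(v-1.4)/3.8)
a,b=onz('top',*T(596,97),.19),onz('top',*T(507,190),.19); print('knobs',a,b,'mid',(a+b)/2,'yaw',np.degrees(np.arctan2(*(a-b)[1::-1]))+90)
print('near knob tri',tri(S(526,131),T(507,190)))
print('base',onz('top',*T(545.5,167),.015),onz('side',*S(519,301),.015))
ball=np.array([.5326,-.1805,.146])
for pv in(np.array([.6026,-.1055,.19]),(a+b)/2):
    d=pv-ball; print('d',np.linalg.norm(d),'yaw',np.degrees(np.arctan2(d[1],d[0])),'tilt',-np.arcsin(d[2]/np.linalg.norm(d)))
E
python3 - <<'E'
import cv2
t=cv2.imread('pics/top0.png')
cv2.imwrite('pics/lamp.png',cv2.resize(t[155:220,270:335],(780,780)[0:2] if 0 else (600,600),interpolation=cv2.INTER_CUBIC))
E
```

```text
knobs [ 0.63534514 -0.13941197  0.19      ] [ 0.56484472 -0.07036129  0.19      ] mid [ 0.60009493 -0.10488663  0.19      ] yaw 45.59520157804548
near knob tri (array([ 0.56517551, -0.07047157,  0.18609139]), np.float64(0.00015131156577055622))
base [ 0.60136706 -0.10599803  0.015     ] [ 0.59096249 -0.09284421  0.015     ]
d 0.11162884931772793 yaw 46.97493401088195 tilt -0.4051573096994215
d 0.11049410593641334 yaw 48.24686965930344 tilt -0.40956602812202253
```

View pics/lamp.png

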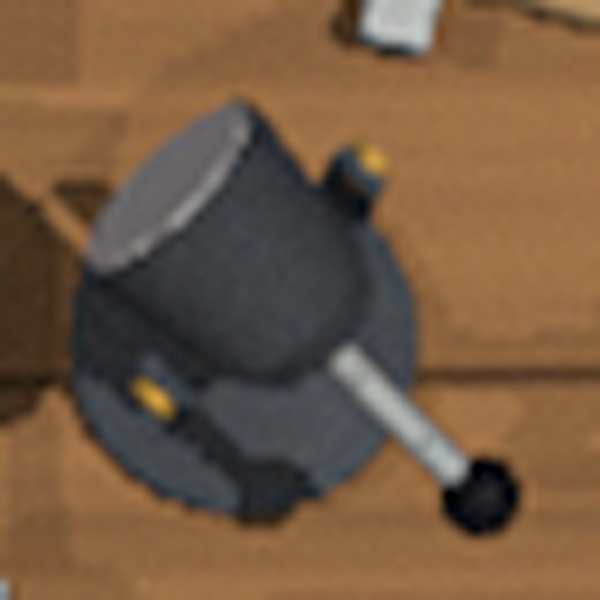

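```bash
python3 -m creep '{"xyz":[[0,0,0],[0,0,0],[0,0,0],[0,0,0],[0,0,0]],"spin":[-0.17,-0.17,-0.17,-0.17,-0.17]}' 46
python3 -m creep '{"xyz":[[0,0,0],[0,0,0],[0,0,0]],"spin":[-0.113,0,0]}'
python3 -c "
from h import *
go([.5326,-.1805,.27])"
```

```text
time_s: 24.88
ee_pos: [0.4581, -0.1088, 0.3684]
eef_rot: [-3.141, 0.0, 0.723]
force: [-0.1, -0.1, -0.8]
grip_width: 0.0459
time_s: 25.25
ee_pos: [0.458, -0.1094, 0.3684]
eef_rot: [-3.142, -0.0, 0.827]
force: [-0.2, -0.2, -0.5]
grip_width: 0.0462
t 25.25 pos [ 0.458  -0.1094  0.3684] rpy [-3.1415 -0.      0.8271] F [-0.2  -0.16 -0.54] w 0.0462
tool shift mm [ -1.9 103.   98.4]
```

```bash
python3 -m creep '{"xyz":[[-1,35,0],[-1,34,0],[0,34,0],[0,0,30],[0,0,30]],"spin":[0,0,0,0,0]}'
python3 -m creep '{"xyz":[[0,0,35],[0,0,0],[0,0,0]],"spin":[0,0,0]}'
python3 - <<'E'
from h import *
go([.5326,-.1805,.149]); s=snap('side','s13');t=snap('top','t13')
cv2.imwrite('pics/j13.png',np.hstack([cv2.resize(cv2.imread('pics/s13.png')[140:240,260:360],(400,400),interpolation=cv2.INTER_CUBIC),cv2.resize(cv2.imread('pics/t13.png')[150:250,265:365],(400,400),interpolation=cv2.INTER_CUBIC)]))
E
```

```text
time_s: 25.88
ee_pos: [0.5328, -0.181, 0.3073]
eef_rot: [-3.141, 0.0, 0.827]
force: [1.0, 0.3, -0.1]
grip_width: 0.046
time_s: 26.25
ee_pos: [0.533, -0.181, 0.275]
eef_rot: [3.14, -0.001, 0.828]
force: [0.4, -0.3, 0.8]
grip_width: 0.046
t 26.25 pos [ 0.533 -0.181  0.275] rpy [ 3.1399e+00 -6.0000e-04  8.2810e-01] F [ 0.42 -0.34  0.83] w 0.046
tool shift mm [ 1.00e-01 -8.00e-01  1.26e+02]
```

View pics/j13.png

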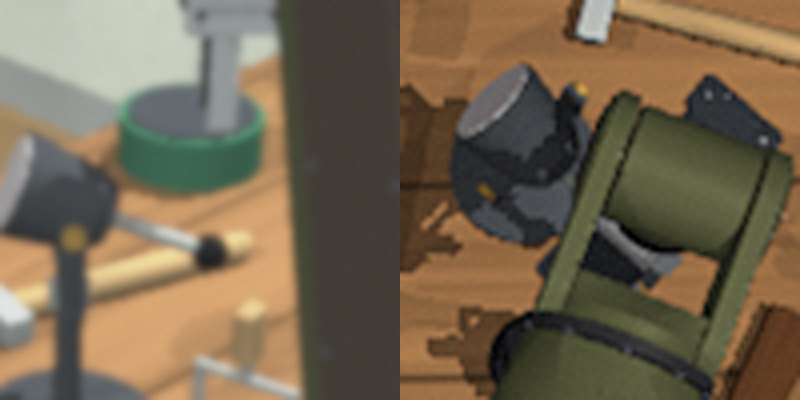

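```bash
python3 -m creep '{"xyz":[[0,-1,40],[0,0,35],[0,0,0],[0,0,0]],"spin":[0,0,0,0]}'
python3 -m creep '{"xyz":[[0,0,26],[0,0,25],[0,0,0],[0,0,0]],"spin":[0,0,0,0]}'
python3 - <<'E'
from h import *
go([.5326,-.1805,.149]); s=snap('side','s14')
cv2.imwrite('pics/j14.png',cv2.resize(cv2.imread('pics/s14.png')[150:250,250:350],(600,600),interpolation=cv2.INTER_CUBIC))
E
```

```text
time_s: 26.85
ee_pos: [0.5325, -0.1806, 0.2006]
eef_rot: [3.139, -0.001, 0.829]
force: [-0.1, 0.6, 0.7]
grip_width: 0.046
time_s: 27.35
ee_pos: [0.5326, -0.1806, 0.1495]
eef_rot: [3.139, -0.001, 0.829]
force: [-0.5, -0.8, 0.8]
grip_width: 0.0461
t 27.35 pos [ 0.5326 -0.1806  0.1495] rpy [ 3.1391e+00 -1.0000e-03  8.2880e-01] F [-0.49 -0.77  0.77] w 0.0461
tool shift mm [ 0.1 -0.1  0.5]
```

View pics/j14.png

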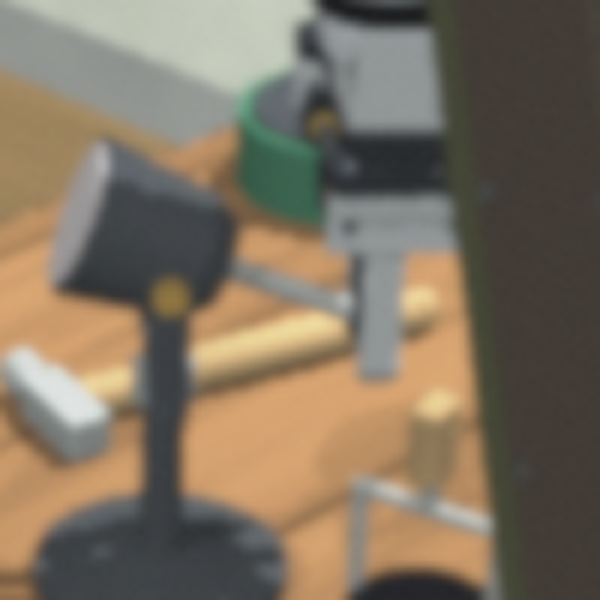

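```bash
python3 -m creep '{"xyz":[[0,0,0],[0,0,0],[0,0,0],[0,0,0],[0,0,0]],"spin":[0,0,0,0,0]}' 0 15
python3 -m creep '{"xyz":[[0,0,0],[0,0,0]],"spin":[0,0]}'
```

```text
time_s: 28.02
ee_pos: [0.5319, -0.1802, 0.1476]
eef_rot: [3.141, -0.0, 0.829]
force: [-0.8, 1.5, 2.3]
grip_width: 0.0267
time_s: 28.28
ee_pos: [0.5319, -0.1802, 0.1475]
eef_rot: [3.141, -0.0, 0.829]
force: [-0.3, 2.0, 1.8]
grip_width: 0.0267
```

```bash
python3 -m creep '{"xyz":[[-5.3,0,-15.2],[-3,0,-16.2],[-0.6,0,-16.5],[1.8,0,-15.7],[0,0,0]],"spin":[0,0,0,0,0]}'
python3 - <<'E'
from h import *
go([.601-.1081*np.cos(.829),-.105-.1081*np.sin(.829),.2131]); s=snap('side','s15');t=snap('top','t15')
cv2.imwrite('pics/j15.png',np.hstack([cv2.resize(cv2.imread('pics/s15.png')[140:240,250:350],(400,400),interpolation=cv2.INTER_CUBIC),cv2.resize(cv2.imread('pics/t15.png')[150:250,265:365],(400,400),interpolation=cv2.INTER_CUBIC)]))
E
```

```text
time_s: 28.9
ee_pos: [0.5274, -0.1859, 0.2127]
eef_rot: [3.139, -0.0, 0.829]
force: [-0.8, -2.3, 1.9]
grip_width: 0.0269
t 28.9 pos [ 0.5274 -0.1859  0.2127] rpy [ 3.1389e+00 -2.0000e-04  8.2890e-01] F [-0.79 -2.3   1.92] w 0.0269
tool shift mm [ 1.2 -0.4 -0.4]
```

View pics/j15.png

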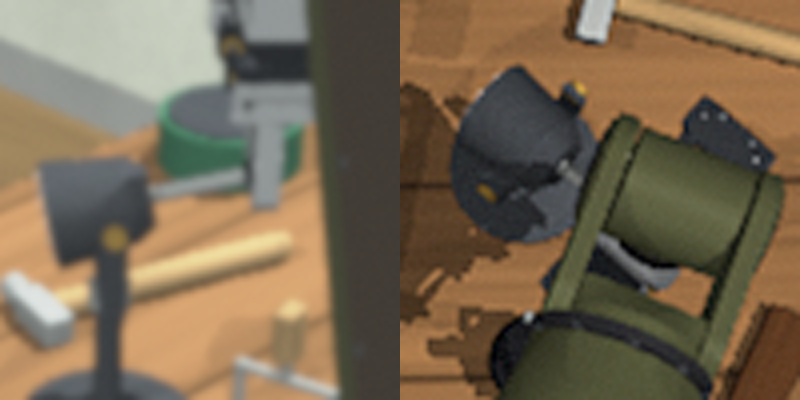

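```bash
python3 -m creep '{"xyz":[[0.9,13.7,0],[0.9,13.7,0],[0.9,13.7,0],[0.9,13.7,0],[0,0,0]],"spin":[-0.127,-0.127,-0.127,-0.127,0]}'
python3 -m creep '{"xyz":[[0.9,13.7,0],[0.9,13.7,0],[0.9,13.7,0],[0.9,13.7,0],[0,0,0]],"spin":[-0.127,-0.127,-0.127,-0.127,0]}'
python3 - <<'E'
from h import *
go([.6303,-.2091,.2131]); avg(3); s=snap('side','s16');t=snap('top','t16')
cv2.imwrite('pics/j16.png',np.hstack([cv2.resize(cv2.imread('pics/s16.png')[140:240,250:350],(400,400),interpolation=cv2.INTER_CUBIC),cv2.resize(cv2.imread('pics/t16.png')[140:240,255:355],(400,400),interpolation=cv2.INTER_CUBIC)]))
E
```

```text
time_s: 29.62
ee_pos: [0.5754, -0.2115, 0.2104]
eef_rot: [3.141, 0.001, 1.336]
force: [-0.1, -5.8, 0.7]
grip_width: 0.0273
time_s: 30.25
ee_pos: [0.6298, -0.2102, 0.2107]
eef_rot: [3.141, 0.002, 1.843]
force: [3.4, -6.1, -0.5]
grip_width: 0.027
t 30.25 pos [ 0.6298 -0.2102  0.2107] rpy [3.1410e+00 1.6000e-03 1.8431e+00] F [ 3.36 -6.09 -0.48] w 0.027
tool shift mm [ 0.9  0.7 -2.4]
Favg [ 4.28 -6.53 -0.54] sem [0.03 0.23 0.24] P [ 0.6295 -0.2103  0.2107] t 30.4
```

View pics/j16.png

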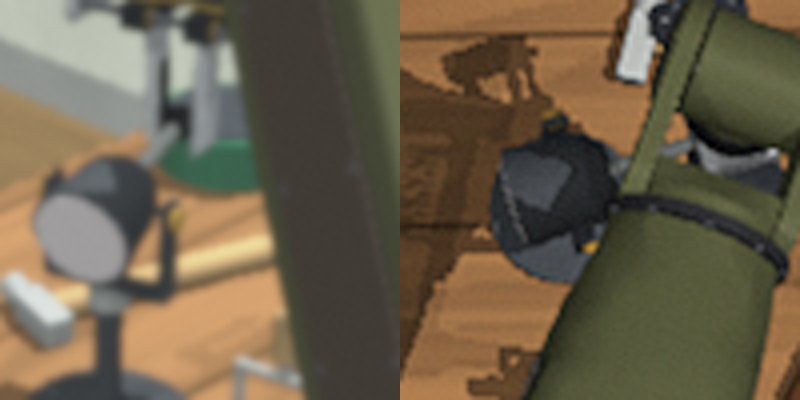

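```bash
python3 -m creep '{"xyz":[[-0.8,0,-1],[0,0,0],[0,0,0]],"spin":[0,0,0]}' 0 5
python3 -c "
from h import *
avg(5)"
python3 -m creep '{"xyz":[[0,0,0],[0,0,0],[0,0,0],[0,0,0]],"spin":[0,0,0,0]}' 50
python3 -m creep '{"xyz":[[0,0,-30],[0,0,-40],[0,0,-40],[0,0,0],[0,0,0]],"spin":[0,0,0,0,0]}'
python3 -m creep '{"xyz":[[-50,0,0],[-50,0,0],[-50,0,0],[0,0,0],[0,0,0]],"spin":[0,0,0,0,0]}'
python3 - <<'E'
from h import *
go(None); s=snap('side','s17');t=snap('top','t17')
cv2.imwrite('pics/j17.png',np.hstack([cv2.resize(cv2.imread('pics/s17.png')[150:230,240:320],(400,400),interpolation=cv2.INTER_CUBIC),cv2.resize(cv2.imread('pics/t17.png')[150:230,260:340],(400,400),interpolation=cv2.INTER_CUBIC)]))
E
```

```text
time_s: 30.88
ee_pos: [0.6293, -0.2099, 0.2116]
eef_rot: [-3.141, -0.001, 1.844]
force: [-2.4, 5.0, -1.9]
grip_width: 0.0274
Favg [-2.21  5.06 -3.1 ] sem [0.23 0.09 0.16] P [ 0.6293 -0.21    0.2116] t 31.125
time_s: 31.62
ee_pos: [0.6297, -0.2106, 0.2122]
eef_rot: [3.141, 0.0, 1.845]
force: [0.1, 0.8, 0.4]
grip_width: 0.05
time_s: 32.25
ee_pos: [0.6295, -0.2105, 0.3211]
eef_rot: [-3.141, -0.001, 1.845]
force: [-0.2, 0.7, -0.1]
grip_width: 0.0499
time_s: 32.88
ee_pos: [0.6702, -0.3545, 0.3205]
eef_rot: [-3.14, -0.002, 1.845]
force: [-0.6, 1.1, 0.6]
grip_width: 0.0497
t 32.88 pos [ 0.6702 -0.3545  0.3205] rpy [-3.1402e+00 -1.7000e-03  1.8449e+00] F [-0.63  1.07  0.58] w 0.0497
```

View pics/j17.png

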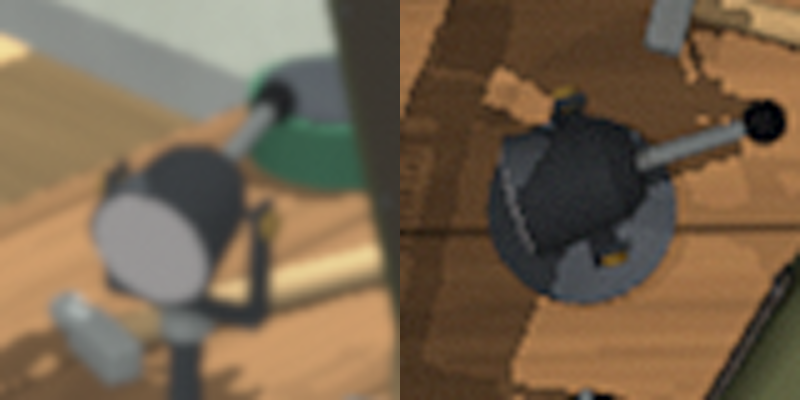

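View pics/t17.png

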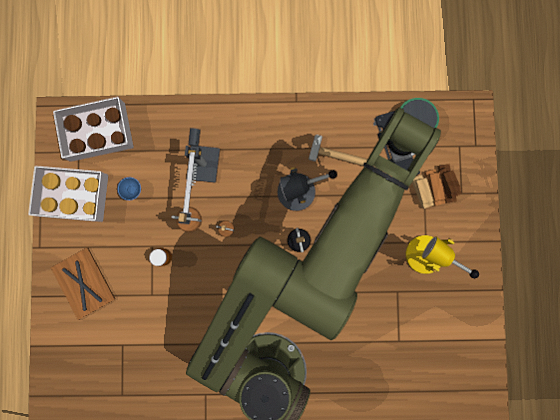

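Run:
```python
from h import *
S=lambda u,v:(240+u/5-.4,150+v/5-.4); T=lambda u,v:(260+(u-400)/5-.4,150+v/5-.4)
ball,e=tri(S(279,99),T(765,121)); print('ball',ball,e)
k1,k2=onz('top',*T(568,95),.19),onz('top',*T(612,260),.19); km=(k1+k2)/2; print('knobs',k1,k2,km,'axis yaw',np.degrees(np.arctan2(*(k2-k1)[1::-1]))%180+90)
print('base',onz('top',*T(582,210),.015))
fc,e=tri(S(151,248),T(514,208)); print('face',fc,e, 'len',np.linalg.norm(fc-ball))
M=np.array([.5047,.2372,.124])
def rep(n,p,d):
    d=d/np.linalg.norm(d); D=M-p; print(n,'yaw',np.degrees(np.arctan2(d[1],d[0])).round(2),'tilt',-np.arcsin(d[2]).round(4),'want',np.degrees(np.arctan2(D[1],D[0])).round(2),np.arctan2(-D[2],np.hypot(*D[:2])).round(4),'miss mm',(1000*np.linalg.norm(np.cross(d,D))).round(1))
for pv in(km,np.array([.601,-.105,.19]),np.array([.601,-.105,.188])): rep('ball-piv',pv,pv-ball); print(np.linalg.norm(pv-ball))
rep('ball-face',ball,fc-ball)
```

```text
ball [ 0.63096736 -0.21124852  0.20961251] 0.0020704311093430734
knobs [ 0.65226688 -0.09252262  0.19      ] [ 0.55052704 -0.11769645  0.19      ] [ 0.60139696 -0.10510954  0.19      ] axis yaw 103.89774929374605
base [ 0.6005991  -0.10598558  0.015     ]
face [ 0.5843808  -0.05816598  0.18293286] 0.0011861392193958042 len 0.16222322137800366
ball-piv yaw 105.57 tilt 0.1762 want 105.77 0.1835 miss mm 2.9
0.11191310426745447
ball-piv yaw 105.75 tilt 0.1758 want 105.72 0.1836 miss mm 2.8
0.11212243750509712
ball-piv yaw 105.75 tilt 0.1933 want 105.72 0.1781 miss mm 5.5
0.11248951520481865
ball-face yaw 106.93 tilt 0.1652 want 105.73 0.1817 miss mm 12.5
```

View pics/s17.png

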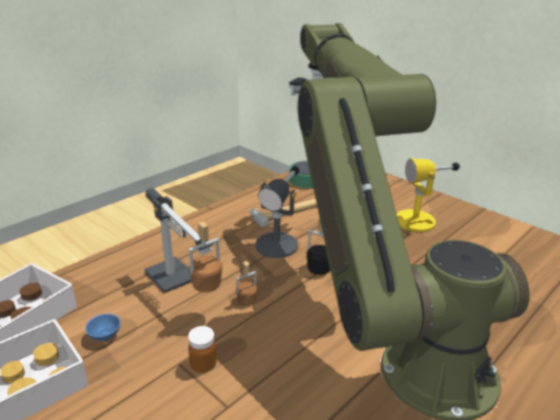

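The former hangs at side (207,265), the lamp faces it from (273,195), and the bystanders look unmoved. The gripper is clear, so I'm handing in.

```bash
python3 -c "
from h import *
ctrl.hand_in(); print(ctrl.get_obs()['time_s'])"
```

```text
the job is handed in; nothing more can be done
the job is handed in; nothing more can be done
```

The larger brown former now hangs by its wire eye in the spring arm's notch, and the dark lamp points at the middle of its wood. I handed the job in about 33 s into the 72 s allowed.

- **Hanging:** I let go with the average vertical force on the tool at about 0.1 N (about 3.9 N with the former lifted). The pictures just before and just after release show no visible drop or spring. On the way down the bar pressed on the notch sides with up to about 9 N sideways. I shifted it a few millimetres at a time until that was close to zero.
- **Lamp:** I gripped the ball, tilted and then swivelled the lamp, and let go.

| Line used | Yaw | Wanted | Tilt (rad) | Wanted | Miss at the wood |
|---|---|---|---|---|---|
| Ball to pivot | 105.6–105.8° | 105.7–105.8° | 0.176 | 0.184 | about 3 mm |
| Ball to lamp face (rougher) | 106.9° | 105.7° | 0.165 | 0.182 | about 12 mm |

- **Disagreement:** The two aiming checks above do not agree. I trusted the first, because the face centre is hard to pick out in the pictures. With the pivot taken 2 mm lower, that first check gives a miss of about 5.5 mm.
- **Bystanders:** They look unmoved in the last pictures, and the gripper was clear of everything.

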